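# Cap the tank valve and block it for shipping

### The job

Get the tank valve on its plywood skid ready to ship: push the camlock coupling all the way home onto the grooved adaptor, then fold its two cam arms fully in against its sides, one after the other. Then stand the one wood block that fills the leftover gap behind the coupling upright in it, on the skid floor, square and about centred, so nothing can slide back; leave everything else where it is.

Things in the scene. Friction and masses are not known exactly. Their poses are not given: they have to be found in the camera images.
- tray: Plywood shipping skid, 300 x 150 mm, fixed to the counter. Origin: centre of its underside, on the counter; +x is the way the coupling is pushed, +y left of that, z up. In this frame: floor top z = 12 mm; side rims |y| = 63 to 75 mm, top z = 30 mm; rear end board x = -147 to -135 mm, top z = 45 mm; with the coupling home the gap behind it is x = -135 to -53 mm.
- gap_mid (a point): Middle of the 82 mm gap that is left between end board and coupling back once the coupling is home: on the skid floor (z = 12 mm), at x = -94 mm, y = 0 of the skid. Axes as the skid's.
- adaptor_tip (a point): Centre of the end face of the grooved steel adaptor (54 mm in diameter, 48 mm long) that points to the skid's -x: at x = -14, y = 0, z = 77 mm of the skid. It sits on the grey tank valve, fixed at the skid's +x end from x = 34 to 140 mm, up to 46 mm either side of y = 0, top of its stub lever at z = 127 mm.
- coupling (a joint): Distance of the coupling from home, m: 0 = fully home on the adaptor (hard stop), at most 0.075; starts 0.035 to 0.070. A round aluminium cup, 80 mm in diameter, 85 mm long, axis along the skid's x at z = 77 mm (top z = 120 mm with its collar), on a 56 mm wide wooden saddle that only slides along the skid's x with about 5 N of friction and stays where it is left.
- coupling_back (a point): Centre of the coupling's flat, closed back face (faces the skid's -x, 77 mm above the counter), the face to push; moves with the coupling, at x = -53 mm of the skid when home.
- cam_left (a joint): Angle of the left (skid's +y side) cam arm, rad: 0 = folded in flat along the coupling, pointing to the skid's -x (hard stop); pi/2 = straight out to +y; up to 2.1, leaning to the valve. Starts 1.2 to 1.9. Steel bar with a ring at its end, 72 mm long from its upright pivot, 12 mm thick, 22 mm tall (z = 66 to 88 mm); swings level, about 2 N at the ring, stays where left.
- cam_right (a joint): The same for the right (skid's -y side) cam arm: 0 = folded in flat pointing to -x, pi/2 = straight out to -y.
- cam_left_pivot (a point): Pivot of the left cam arm, at mid-height of the arm (z = 77 mm), 68 mm in front of the coupling's back face and 47 mm to +y of its axis (x = 15, y = 47 mm of the skid when home); moves with the coupling.
- cam_right_pivot (a point): The same for the right cam arm, 47 mm to -y of the axis.
- cam_left_tip (a point): Centre of the ring of the left cam arm, 60 mm from its pivot along the arm's midline.
- cam_right_tip (a point): Centre of the ring of the right cam arm, 60 mm from its pivot along the arm's midline.
- fit_block: Plain wood block, standing: 74 mm long (its x) x 38 mm wide (its y) x 90 mm tall, about 0.14 kg. The one that fills the gap behind the coupling (82 mm), its length along the skid. Origin: centre of its underside. The three blocks stand in a row in any order, beside the skid on the -y side of the robot.
- short_block: Spare wood block, the same but 48 mm long: too short, leave it. Origin: centre of its underside; x along its length.
- long_block: Spare wood block, the same but 100 mm long: too long, leave it. Origin: centre of its underside; x along its length.
- grommet_tin: Bystander: round blue tin, 88 mm in diameter, 60 mm tall. Origin: centre of its underside.
- doorknob: Bystander: brass doorknob sample on a round plate 68 mm in diameter, 73 mm tall, close beside the skid. Origin: centre of its underside.
- carton_sealer: Bystander: white plastic carton sealer with a roll of clear tape, 180 x 60 mm, 100 mm tall. Origin: centre of its underside.
- tape_roll: Bystander: roll of brown tape lying flat, 100 mm in diameter, 48 mm tall, close beside the skid. Origin: centre of its underside.
- mallet: Bystander: hammer with a wooden handle, 260 mm long, lying. Origin: middle of its underside.
- stapler: Bystander: black desk stapler, 130 x 36 mm, 50 mm tall. Origin: centre of its underside.

How it is judged:
By the outcome, as a careful person would: the job done as asked, in the order asked, and still so for the second after the job is handed in, with the robot touching nothing.
It also fails if it takes over 72 s, if anything falls off the work surface, if the arm or the gripper's body presses on something with over 40 N, if the wrist force passes 120 N, or if a joint passes its speed limit or range.

### The arm

A 6-joint arm with a two-finger parallel gripper is mounted at the origin on the work surface. World frame = base frame: x ahead of the robot, y to its left, z up, the work surface at z = 0. Lengths are in m, angles in rad, forces in N, time in s.
With the tool pointing down it reaches from about 0.35 to 0.975 m from the base axis. Payload 4.9 kg.
Tool frame: the origin (TCP) lies at the very end of the fingers, on their centre line; the grasp point (between the pads) lies 19 mm behind it (ctrl.grip_point_offset is the distance from the TCP to the grasp point, in m); z points along the fingers, y is the line along which they close (so a half turn about z gives the same grasp; the last joint's range is limited). The gripper opens to 85 mm and grips with 20 to 120 N. Pads are 22 mm wide; open, the fingers measure 114 mm over their backs; the gripper's body (76 mm by 85 mm) begins 54 mm behind the grasp point. The pads swing forward as they close: fully open they stand 13 mm farther back than shut.
Start: joints at [1.17, 0.053, 1.613, -0, 1.476, -0.119], TCP at [0.174, 0.6, 0.231] pointing down, gripper open.
Joint ranges: [-3.01, 3.01], [-1.01, 2.22], [0.06, 2.58], [-1.02, 4.17], [0.09, 2.62], [-3.14, 3.14]. Speed limits (rad/s): [2.57, 2.57, 3.14, 3.14, 3.14, 3.14].

### API

Orientations are given as a rotation vector (axis times angle).
In Python, from station import ctrl gives the robot as it stands.
- The arm moves only by the tool send_rows, never from a script. Its argument "rows" is a list of rows, each a list of 3 entries, a list of its own where there are three numbers: the finger opening in cm, from 0 to 8.54, then the shift along the tool's x, y, z in cm, then the turn about the tool's z in degrees. A call has 1 to 10 rows; each row shifts and turns the commanded pose from where the row before left it, along the tool's axes as they then stand; what a row does not reach is not made up. A row lasts 1/8 s, in which the tool goes at most 62.5 mm and 10.7 degrees, less where a joint would pass 70% of its speed; a pose out of reach is approached as far as the arm can. A call with a gripper value outside its range is refused whole. The fingers move at their own pace and stop on an object; "newtons" is the grip in N (left out, the last holds). Time passes only in rows, so rows that do not move let the fingers close. It gives the time, the measured TCP pose, the force, the opening and the grip force at its end, in the units of the state.
- ctrl.get_obs(): the state, without advancing time (a new reading comes with each control period).
- ctrl.get_image(name): name is "side" or "top"; returns a dict with "frame" (480x640x3 uint8, red, green, blue), "range_z" (480x640 float32, m along the optical axis (not along the pixel's ray), 0 where there is no reading), "fx", "fy", "cx", "cy" (pixels), "k1" (the pictures are not rectified: a ray, as slopes to the right and down, at radius r is drawn at 1 + k1 r^2 times it, then the intrinsics apply), "cam_to_world" (4x4, takes a point from camera to world coordinates). Camera axes: x right, y down, z forward; pixel columns grow to the right and rows downward; lengths in m; the calibration is good to about 2 mm. A picture is of the moment at which its call begins.
- ctrl.finish_job(): hands the job in; it is judged then, once.
The state is a dict: "t": time; "q": joint angles; "dq": joint speeds; "effort": joint torques, N m; "tool_pos": TCP position; "tool_rot": TCP orientation; "contact_force": force on the tool from outside, world axes, zero at the start; "wrist_torque": the same for the moment, N m; "opening": finger opening in m; "grip_force": force on a finger pad.
Only numpy, scipy, OpenCV 4.12 (cv2) and the standard library are available. Lean on these libraries where they do the work, as an engineer would, in place of code of your own. Each camera call takes 0.05 s, during which the arm holds its last target. There are 200 camera calls.

## Working session

There is one attempt and no reset: what is moved stays moved. The work goes in short steps, Python scripts to look and compute and a tool call to move; the robot and the scene stay as the last step left them, time stands still between calls to the robot, and variables do not carry over. Pictures are saved under pics/ and viewed, at most 10 in all, crops included, and the job is handed in when it is done.

Besides the shell and the picture viewer there is one more tool, called as name(argument=value, ...), one argument or row to a line, values as JSON. send_rows: Moves the arm, as the interface text tells. Its arguments: {"type":"object","properties":{"rows":{"type":"array","items":{"type":"array"}},"newtons":{"type":"number"}},"required":["rows"]}

```bash
mkdir -p pics; ls; cat > h.py <<'E'
import numpy as np,cv2
from station import ctrl
def grab(n,tag):
    im=ctrl.get_image(n); np.savez(f'pics/{n}_{tag}.npz',**im); cv2.imwrite(f'pics/{n}_{tag}.png',im['frame'][:,:,::-1]); return im
def load(n,tag): return dict(np.load(f'pics/{n}_{tag}.npz'))
def ray(im,u,v):
    K=np.array([[im['fx'],0,im['cx']],[0,im['fy'],im['cy']],[0,0,1]],float)
    p=cv2.undistortPoints(np.array([[[u,v]]],float),K,np.array([float(im['k1']),0,0,0]))[0,0]
    return np.array([p[0],p[1],1.])
def P(im,u,v,z=None):
    "world point by depth, or on plane z"
    T=im['cam_to_world']; d=ray(im,u,v); w=T[:3,:3]@d
    s=float(np.median(im['range_z'][v-1:v+2,u-1:u+2])) if z is None else (z-T[2,3])/w[2]
    return T[:3,3]+s*w
E
python3 - <<'E'
from h import *
for n in('side','top'):
    im=grab(n,'0'); print(n,im['fx'],im['k1'],im['cam_to_world'].round(3).tolist())
print(ctrl.get_obs())
E
```

```text
pics
side 468.89756865741066 -0.1026455416809898 [[0.996, -0.076, 0.055, 0.485], [-0.092, -0.677, 0.73, -0.682], [-0.018, -0.732, -0.681, 0.791], [0.0, 0.0, 0.0, 1.0]]
top 503.90735873464297 -0.055213111283026035 [[0.015, -0.997, 0.082, 0.451], [-0.999, -0.013, 0.029, 0.034], [-0.028, -0.082, -0.996, 1.05], [0.0, 0.0, 0.0, 1.0]]
{'t': 0.1, 'q': array([ 1.16997996e+00,  5.33304679e-02,  1.61416671e+00, -4.28003655e-06,
        1.47600654e+00, -1.19032728e-01]), 'dq': array([-0.0009494 , -0.00139124, -0.00119177, -0.00023847, -0.00364348,
       -0.00101064]), 'effort': array([ 7.23921348e-04, -3.94903135e+01, -3.71365356e+01,  2.98999601e-05,
        3.88669461e-03,  1.61185966e-05]), 'tool_pos': array([0.17358979, 0.59981616, 0.23015541]), 'tool_rot': array([-4.41092551e-01, -3.10997965e+00,  2.90233946e-03]), 'contact_force': array([-0.50105887, -0.03464011,  0.16692143]), 'wrist_torque': array([-0.00986   ,  0.01988143,  0.0411349 ]), 'grip_force': 0.0, 'opening': 0.08555551784167433}
```

View pics/top_0.png

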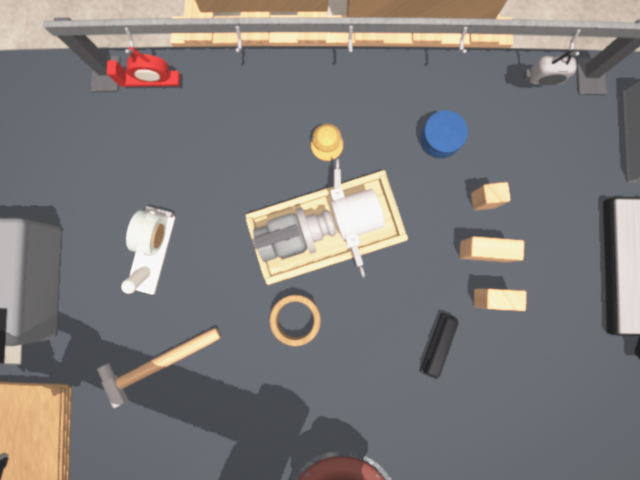

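View pics/side_0.png

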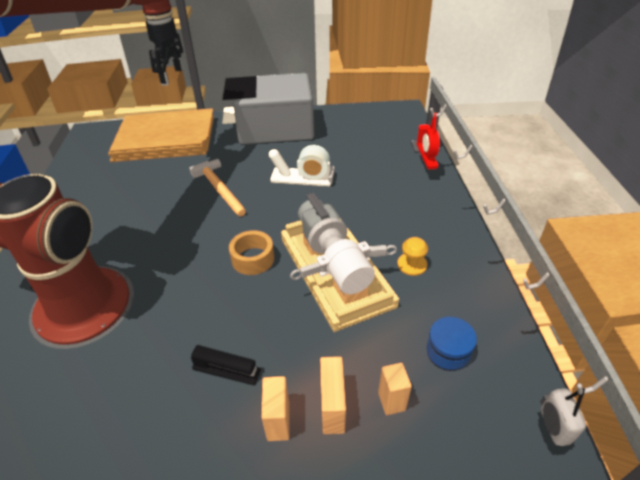

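The top view shows the skid (corners about (387,173), (407,238), (247,222), (268,281)) with the coupling pushing direction to image left. The blocks are short (492,196), long (495,249) and fit (502,300). The side view agrees. Next, enlarged crops.

```bash
python3 - <<'E'
import cv2
a=cv2.imread('pics/top_0.png')[140:320,235:435]; cv2.imwrite('pics/c1.png',cv2.resize(a,None,fx=3.3,fy=3.3,interpolation=cv2.INTER_CUBIC)) if 0 else cv2.imwrite('pics/c1.png',cv2.resize(a,(640,576),interpolation=cv2.INTER_CUBIC))
a=cv2.imread('pics/top_0.png')[170:320,450:550]
b=cv2.imread('pics/side_0.png')[345:445,255:415]
import numpy as np
a=cv2.resize(a,(400,600),interpolation=cv2.INTER_CUBIC); b=cv2.resize(b,(400,250),interpolation=cv2.INTER_CUBIC)
c=np.zeros((600,800,3),np.uint8); c[:,:400]=a; c[:250,400:]=b; cv2.imwrite('pics/c2.png',c)
E
```

```text
(no output)
```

View pics/c1.png

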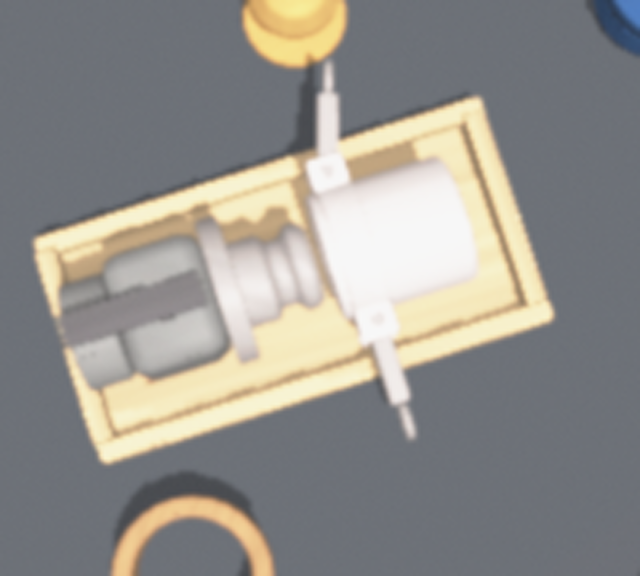

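View pics/c2.png

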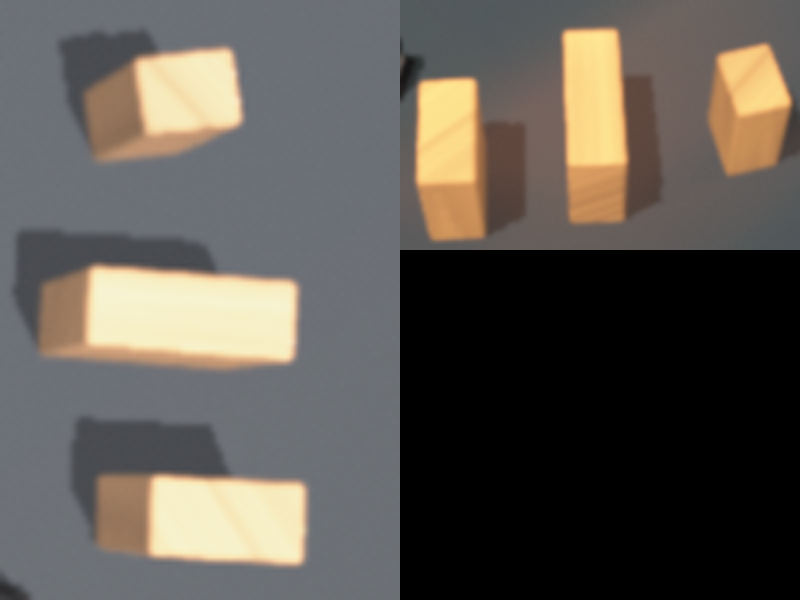

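```bash
cat >> h.py <<'E'
def tri(i1,p1,i2,p2):
    A=[];b=[]
    for im,p in((i1,p1),(i2,p2)):
        T=im['cam_to_world'];w=T[:3,:3]@ray(im,*p);w/=np.linalg.norm(w);M=np.eye(3)-np.outer(w,w);A.append(M);b.append(M@T[:3,3])
    x=np.linalg.lstsq(np.vstack(A),np.hstack(b),rcond=None)[0]; return x
E
python3 - <<'E'
from h import *
np.set_printoptions(precision=4,suppress=True)
t=load('top','0');s=load('side','0')
c1=lambda u,v:(235+u/3.2,140+v/3.2)
R=[P(t,*c1(481,98),z=.045),P(t,*c1(552,320),z=.045)];F=[P(t,*c1(36,240),z=.03),P(t,*c1(106,462),z=.03)]
print(R,F)
d=(sum(F)-sum(R))/2;print('len',np.linalg.norm(d[:2]));
w=(R[1]+F[1]-R[0]-F[0])/2;print('wid',np.linalg.norm(w[:2]))
for q in(d,w):print(np.degrees(np.arctan2(q[1],q[0])))
c=(sum(F)+sum(R))/4;a=np.arctan2(d[1],d[0]);print('centre',c,a)
ex=np.array([np.cos(a),np.sin(a)]);ey=np.array([-ex[1],ex[0]])
sk=lambda p:((p[:2]-c[:2])@ex,(p[:2]-c[:2])@ey)
for n,u,v,z in[('pivL',377,318,.09),('tipL',412,437,.077),('pivR',328,170,.09),('tipR',328,63,.077),('back1',438,160,.085),('back2',477,275,.085),('backmid',462,215,.116)]:
    print(n,sk(P(t,*c1(u,v),z=z)))
c2=[(152,476),(305,483),(303,564),(148,554)]
q=[P(t,450+u/4,170+v/4,z=.09) for u,v in c2];print(np.array(q),np.mean(q,0))
L=(q[1]+q[2]-q[0]-q[3])/2;W=(q[2]+q[3]-q[0]-q[1])/2
for k in(L,W):print('blk',np.linalg.norm(k),np.degrees(np.arctan2(k[1],k[0])))
print('tri blk',tri(t,(506.75,299.75),s,(273.9,397.4)),P(t,507,300),P(s,274,397))
# side: rear corners of skid
print('depth pts', [sk(P(t,*map(int,c1(u,v)))) +(P(t,*map(int,c1(u,v)))[2],) for u,v in((500,180),(530,270),(200,195),(300,400),(400,235))])
# gantry height
print('rack',P(t,350,28),P(t,239,40))
# other block
for u,v in((185,95),(190,315)): print(P(t,int(450+u/4),int(170+v/4)))
for n,(u,v) in dict(knob=(327,140),tape=(275,318),stap=(440,345)).items(): print(n,P(t,u,v))
E
```

```text
[array([ 0.6856, -0.0805,  0.045 ]), array([ 0.5452, -0.1251,  0.045 ])] [array([0.5939, 0.2019, 0.03  ]), array([0.4527, 0.1537, 0.03  ])]
len 0.2953466350491183
wid 0.14825368174021514
108.15978658971339
-161.75433351433608
centre [0.5693 0.0375 0.0375] 1.887744394244908
pivL (np.float64(-0.039753699139561914), np.float64(0.04307651561328519))
tipL (np.float64(-0.039027159308518515), np.float64(0.11691659338337818))
pivR (np.float64(-0.038831064961379), np.float64(-0.051065830961203776))
tipR (np.float64(-0.0599201792005112), np.float64(-0.11683498283233043))
back1 (np.float64(-0.10449704525712795), np.float64(-0.037729693612672886))
back2 (np.float64(-0.10530956452069631), np.float64(0.03596510307298018))
backmid (np.float64(-0.103391532748078), np.float64(0.0023042461068955296))
[[ 0.4497 -0.2707  0.09  ]
 [ 0.4472 -0.3436  0.09  ]
 [ 0.409  -0.3421  0.09  ]
 [ 0.4129 -0.2684  0.09  ]] [ 0.4297 -0.3062  0.09  ]
blk 0.0733596863333992 -92.48719482119708
blk 0.037528824016108304 177.1626242674889
tri blk [ 0.4305 -0.3063  0.0894] [ 0.4294 -0.3065  0.0902] [ 0.4316 -0.307   0.0921]
depth pts [(np.float64(-0.1431892910796259), np.float64(-0.020813216845320948), np.float64(0.044777920351560585)), (np.float64(-0.14257918224373145), np.float64(0.03864338376480684), np.float64(0.045728572302672355)), (np.float64(0.03999778730855442), np.float64(-0.07265680959522042), np.float64(0.030762101622068938)), (np.float64(0.018893956517416162), np.float64(0.07218868277675224), np.float64(0.002418626698411863)), (np.float64(-0.06545164144721799), np.float64(0.0020092481584351326), np.float64(0.11706802354825918))]
rack [ 0.9013 -0.0003  0.2098] [0.8902 0.1985 0.1883]
[ 0.6338 -0.2883  0.091 ]
[ 0.5278 -0.2888  0.0901]
knob [0.7401 0.0381 0.0718]
tape [0.3865 0.1365 0.0474]
stap [ 0.3387 -0.1891  0.0468]
```

The fit block (bottom one, 74 mm) has its top at about (0.430,-0.306,0.090). The skid is at (0.569,0.0375) with yaw 108.2°, and the coupling is about 51 mm from home. I turn the tool so its x axis lies along the skid's x, with tool y along the skid's -y.

send_rows(
  rows=[
    [0, [0, 0, 0], 9.3],
    [0, [0, 0, 0], 9.3],
    [0, [0, 0, 0], 9.3],
    [0, [0, 0, 0], 9.3],
    [0, [0, 0, 0], 9.3],
    [0, [0, 0, 0], 9.2],
    [0, [-4.9, 1.25, 0], 0],
    [0, [-4.9, 1.25, 0], 0],
    [0, [-4.9, 1.25, 0], 0],
    [0, [-4.9, 1.25, 0], 0],
  ],
)

```text
t: 1.35
tool_pos: [0.2828, 0.4281, 0.2307]
tool_rot: [1.843, 2.544, -0.001]
contact_force: [0.9, 0.3, 0.7]
opening: -0.0
grip_force: 0.0
```

```bash
cat >> h.py <<'E'
C=np.array([.5693,.0375]);A=np.radians(108.2)
EX=np.array([np.cos(A),np.sin(A)]);EY=np.array([-EX[1],EX[0]])
def st():
    from scipy.spatial.transform import Rotation as R
    o=ctrl.get_obs();p=o['tool_pos'];d=p[:2]-C;M=R.from_rotvec(o['tool_rot']).as_matrix()
    f=o['contact_force']
    print('t %.2f skid mm x %.1f y %.1f z %.1f | yaw x_t %.1f tilt %.2f| F skid %.1f %.1f %.1f | open %.1f grip %.1f'%(o['t'],1e3*d@EX,1e3*d@EY,1e3*p[2],np.degrees(np.arctan2(M[1,0],M[0,0])),M[2,2],f[:2]@EX,f[:2]@EY,f[2],o['opening']*1e3,o['grip_force']),'world',p.round(4))
E
python3 -c "from h import *;st()"
```

```text
t 1.35 skid mm x 460.5 y 150.2 z 230.7 | yaw x_t 108.2 tilt -1.00| F skid 0.1 -0.9 0.7 | open -0.0 grip 0.0 world [0.2828 0.4281 0.2307]
```

send_rows(
  rows=[
    [0, [-4.9, 1.25, 0], 0],
    [0, [-4.9, 1.25, 0], 0],
    [0, [-4.9, 1.25, 0], 0],
    [0, [-4.9, 1.25, 0], 0],
    [0, [-4.9, 1.25, 0], 0],
    [0, [-4.9, 1.25, 0], 0],
    [0, [-4.9, 1.25, 0], 0],
    [0, [-4.9, 1.25, 0], 0],
    [0, [-4.9, 1.25, 0], 0],
    [0, [-4.9, 1.25, 0], 0],
  ],
)

```text
t: 2.6
tool_pos: [0.5543, 0.0015, 0.2308]
tool_rot: [-1.843, -2.543, 0.0]
contact_force: [-0.0, 0.5, 0.2]
opening: -0.0002
grip_force: 0.0
```

send_rows(
  rows=[
    [0, [-5, 1.25, 0], 0],
    [0, [-5, 1.25, 0], 0],
    [0, [0, 0, 0], 0],
    [0, [0, 0, 0], 0],
  ],
)

```text
t: 3.1
tool_pos: [0.6082, -0.0838, 0.2306]
tool_rot: [-1.842, -2.543, 0.0]
contact_force: [0.0, 0.0, 0.4]
opening: 0.0004
grip_force: 0.0
```

```bash
python3 -c "
from h import *
st();im=grab('side','1');cv2.imwrite('pics/c3.png',cv2.resize(im['frame'][150:350,230:470,::-1],(720,600),interpolation=cv2.INTER_CUBIC))"
```

```text
t 3.10 skid mm x -127.4 y 0.9 z 230.6 | yaw x_t 108.1 tilt -1.00| F skid 0.0 -0.1 0.4 | open 0.4 grip 0.0 world [ 0.6082 -0.0838  0.2306]
```

View pics/c3.png

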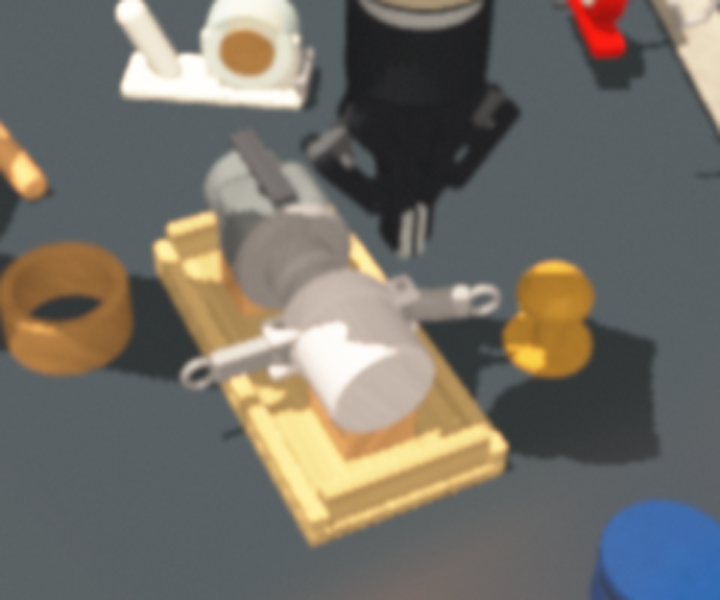

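The side view shows the closed fingers above and behind the coupling. The cup back is clear at (385,390) in the crop and both arms stick out. Descending.

send_rows(
  rows=[
    [0, [0, 0, 4], 0],
    [0, [0, 0, 4], 0],
    [0, [0, 0, 4], 0],
    [0, [0, 0, 3], 0],
    [0, [0, 0, 1.2], 0],
    [0, [0, 0, 0], 0],
    [0, [1, 0, 0], 0],
    [0, [1, 0, 0], 0],
    [0, [1, 0, 0], 0],
    [0, [0, 0, 0], 0],
  ],
)

```text
t: 4.4
tool_pos: [0.6003, -0.0556, 0.0712]
tool_rot: [1.84, 2.542, 0.001]
contact_force: [1.3, -2.2, 0.8]
opening: -0.0004
grip_force: 0.0
```

```bash
python3 -c "
from h import *
st()"
```

```text
t 4.40 skid mm x -98.1 y -0.4 z 71.2 | yaw x_t 108.2 tilt -1.00| F skid -2.5 -0.5 0.8 | open -0.4 grip 0.0 world [ 0.6003 -0.0556  0.0712]
```

send_rows(
  rows=[
    [0, [0.9, 0, 0], 0],
    [0, [0.9, 0, 0], 0],
    [0, [0.8, 0, 0], 0],
    [0, [0.3, 0, 0], 0],
    [0, [0, 0, 0], 0],
  ],
)

```text
t: 5.03
tool_pos: [0.5913, -0.0285, 0.0705]
tool_rot: [1.842, 2.542, 0.001]
contact_force: [2.8, -2.9, 1.7]
opening: 0.0003
grip_force: 0.0
```

```bash
python3 -c "
from h import *
st()"
```

```text
t 5.03 skid mm x -69.5 y -0.3 z 70.5 | yaw x_t 108.2 tilt -1.00| F skid -3.6 -1.7 1.7 | open 0.3 grip 0.0 world [ 0.5913 -0.0285  0.0705]
```

send_rows(
  rows=[
    [0, [0.2, 0, 0], 0],
    [0, [0.2, 0, 0], 0],
    [0, [0.0, 0, 0], 0],
  ],
)

```text
t: 5.4
tool_pos: [0.5898, -0.0248, 0.07]
tool_rot: [1.842, 2.543, 0.001]
contact_force: [0.7, -3.8, 1.2]
opening: 0.0001
grip_force: 0.0
```

```bash
python3 -c "
from h import *
st()"
```

```text
t 5.40 skid mm x -65.6 y -0.0 z 70.0 | yaw x_t 108.2 tilt -1.00| F skid -3.8 0.6 1.2 | open 0.1 grip 0.0 world [ 0.5898 -0.0248  0.07  ]
```

send_rows(
  rows=[
    [0, [0.15, 0, 0], 0],
    [0, [0.15, 0, 0], 0],
    [0, [0.0, 0, 0], 0],
  ],
)

```text
t: 5.78
tool_pos: [0.5897, -0.0247, 0.0701]
tool_rot: [1.84, 2.538, -0.004]
contact_force: [4.3, -13.7, -1.2]
opening: -0.0002
grip_force: 0.0
```

send_rows(
  rows=[
    [0, [0.15, 0, 0], 0],
    [0, [0.0, 0, 0], 0],
  ],
)

```text
t: 6.02
tool_pos: [0.5897, -0.0246, 0.0702]
tool_rot: [1.839, 2.536, -0.006]
contact_force: [7.0, -18.0, -3.6]
opening: -0.0
grip_force: 0.0
```

```bash
python3 -c "
from h import *
st()"
```

```text
t 6.03 skid mm x -65.4 y -0.0 z 70.2 | yaw x_t 108.1 tilt -1.00| F skid -19.2 -1.0 -3.6 | open -0.0 grip 0.0 world [ 0.5897 -0.0246  0.0702]
```

Hard stop felt at -19 N, so the coupling is home. Backing off, lifting and going over to the front side of the left arm.

send_rows(
  rows=[
    [0, [-1.5, 0, 0], 0],
    [0, [-1.5, 0, 0], 0],
    [0, [0, 0, -4], 0],
    [0, [0, 0, -5], 0],
    [0, [3.5, -2.4, 0], 0],
    [0, [3.5, -2.4, 0], 0],
    [0, [3.5, -2.4, 0], 0],
    [0, [3.2, -2.5, 0], 0],
    [0, [0, 0, 0], 0],
    [0, [0, 0, 0], 0],
  ],
)

```text
t: 7.28
tool_pos: [0.4625, 0.0513, 0.1594]
tool_rot: [1.843, 2.544, 0.0]
contact_force: [0.1, 0.4, 0.8]
opening: -0.0001
grip_force: 0.0
```

```bash
python3 -c "
from h import *
st()
im=grab('top','1');cv2.imwrite('pics/c4.png',cv2.resize(im['frame'][140:320,235:435,::-1],(640,576),interpolation=cv2.INTER_CUBIC))"
```

```text
t 7.28 skid mm x 46.4 y 97.1 z 159.4 | yaw x_t 108.2 tilt -1.00| F skid 0.3 -0.2 0.8 | open -0.1 grip 0.0 world [0.4625 0.0513 0.1594]
```

View pics/c4.png

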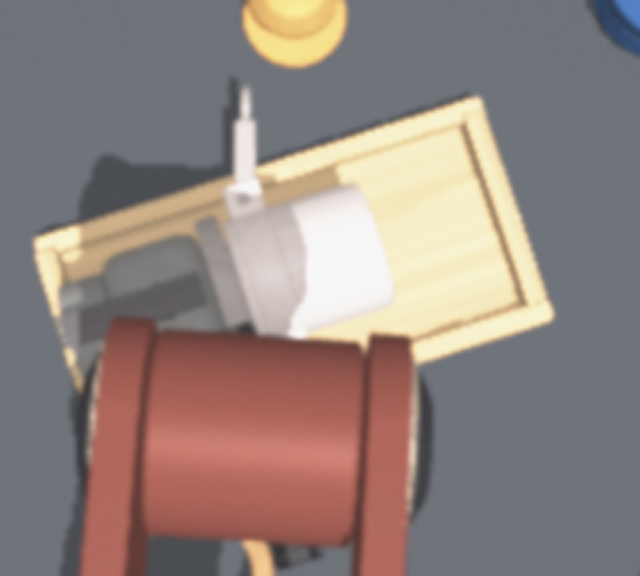

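The top view shows the cup home (back edge about (375,245) in the crop) with the gap free. The arm hides the left cam. Descending and sweeping.

send_rows(
  rows=[
    [0, [0, 0, 4], 0],
    [0, [0, 0, 3.5], 0],
    [0, [0, 0, 1.3], 0],
    [0, [-0.7, 0.3, 0], 0],
    [0, [-0.7, 0.2, 0], 0],
    [0, [-1, -0.2, 0], 0],
    [0, [-1, -0.3, 0], 0],
    [0, [-0.8, 0.2, 0], 0],
    [0, [0, 0, 0], 0],
  ],
)

```text
t: 8.45
tool_pos: [0.4775, 0.011, 0.0715]
tool_rot: [1.844, 2.542, -0.001]
contact_force: [0.8, 0.4, 0.1]
opening: -0.0001
grip_force: 0.0
```

```bash
python3 -c "
from h import *
st()"
```

```text
t 8.45 skid mm x 3.5 y 95.4 z 71.5 | yaw x_t 108.1 tilt -1.00| F skid 0.2 -0.9 0.1 | open -0.1 grip 0.0 world [0.4775 0.011  0.0715]
```

send_rows(
  rows=[
    [0, [-0.8, 0.2, 0], 0],
    [0, [-0.8, 0.4, 0], 0],
    [0, [-0.7, 0.6, 0], 0],
    [0, [-0.6, 0.7, 0], 0],
    [0, [-0.4, 0.5, 0], 0],
    [0, [0, 0, 0], 0],
  ],
)

```text
t: 9.2
tool_pos: [0.5112, -0.0124, 0.0715]
tool_rot: [1.842, 2.543, -0.0]
contact_force: [-0.2, 0.3, 0.4]
opening: 0.0001
grip_force: 0.1
```

```bash
python3 -c "
from h import *
st()"
```

```text
t 9.20 skid mm x -29.2 y 70.8 z 71.5 | yaw x_t 108.1 tilt -1.00| F skid 0.4 0.0 0.4 | open 0.1 grip 0.1 world [ 0.5112 -0.0124  0.0715]
```

send_rows(
  rows=[
    [0, [0, 0.3, 0], 0],
    [0, [0, 0.2, 0], 0],
    [0, [0, 0, 0], 0],
  ],
)

```text
t: 9.57
tool_pos: [0.5152, -0.0102, 0.0714]
tool_rot: [1.843, 2.544, 0.0]
contact_force: [-1.0, -1.0, -0.0]
opening: -0.0
grip_force: 0.7
```

```bash
python3 -c "
from h import *
st()"
```

```text
t 9.57 skid mm x -28.5 y 66.3 z 71.4 | yaw x_t 108.2 tilt -1.00| F skid -0.7 1.3 -0.0 | open -0.0 grip 0.7 world [ 0.5152 -0.0102  0.0714]
```

send_rows(
  rows=[
    [0, [0, 0.2, 0], 0],
    [0, [0, 0.2, 0], 0],
    [0, [0, 0, 0], 0],
  ],
)

```text
t: 9.95
tool_pos: [0.5183, -0.0093, 0.0713]
tool_rot: [-1.842, -2.543, 0.003]
contact_force: [-5.2, -3.0, 2.5]
opening: -0.0
grip_force: 2.8
```

```bash
python3 -c "
from h import *
st()"
```

```text
t 9.95 skid mm x -28.6 y 63.1 z 71.3 | yaw x_t 108.2 tilt -1.00| F skid -1.2 5.9 2.5 | open -0.0 grip 2.8 world [ 0.5183 -0.0093  0.0713]
```

send_rows(
  rows=[
    [0, [0, 0.2, 0], 0],
    [0, [0, 0.2, 0], 0],
    [0, [0, 0, 0], 0],
  ],
)

```text
t: 10.32
tool_pos: [0.5187, -0.0092, 0.0711]
tool_rot: [-1.838, -2.539, 0.015]
contact_force: [-17.3, -8.8, 12.8]
opening: 0.0001
grip_force: 10.1
```

```bash
python3 -c "
from h import *
st()"
```

```text
t 10.32 skid mm x -28.6 y 62.6 z 71.1 | yaw x_t 108.2 tilt -1.00| F skid -2.9 19.2 12.8 | open 0.1 grip 10.1 world [ 0.5187 -0.0092  0.0711]
```

Left arm is at its stop (19 N). Now the right arm.

send_rows(
  rows=[
    [0, [0, -1.3, 0], 0],
    [0, [0, -1.5, 0], 0],
    [0, [0, 0, -4.5], 0],
    [0, [0, 0, -4.5], 0],
    [0, [1.4, 4.7, 0], 0],
    [0, [1.4, 4.7, 0], 0],
    [0, [1.4, 4.7, 0], 0],
    [0, [1.4, 4.7, 0], 0],
    [0, [0, 0, 0], 0],
    [0, [0, 0, 0], 0],
  ],
)

```text
t: 11.58
tool_pos: [0.6566, 0.0953, 0.161]
tool_rot: [-1.842, -2.544, 0.0]
contact_force: [-0.4, -0.4, -0.0]
opening: -0.0001
grip_force: 0.0
```

```bash
python3 -c "
from h import *
st()
im=grab('side','2');cv2.imwrite('pics/c5.png',cv2.resize(im['frame'][170:350,240:440,::-1],(640,576),interpolation=cv2.INTER_CUBIC))"
```

```text
t 11.57 skid mm x 27.6 y -101.0 z 161.0 | yaw x_t 108.2 tilt -1.00| F skid -0.3 0.5 -0.0 | open -0.1 grip 0.0 world [0.6566 0.0953 0.161 ]
```

View pics/c5.png

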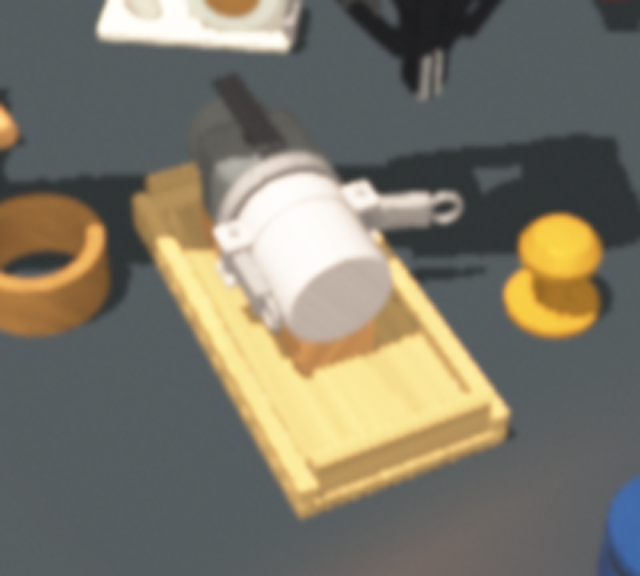

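The left arm is folded flat along the cup (ring about (270,312) in the crop), and the right arm is still out with its ring at (448,207). Sweeping the right arm.

send_rows(
  rows=[
    [0, [0, 0, 4], 0],
    [0, [0, 0, 3.5], 0],
    [0, [0, 0, 1.5], 0],
    [0, [-0.8, 0, 0], 0],
    [0, [-0.8, -0.2, 0], 0],
    [0, [-0.8, -0.2, 0], 0],
    [0, [-0.8, -0.2, 0], 0],
    [0, [-0.8, -0.4, 0], 0],
    [0, [-0.7, -0.6, 0], 0],
    [0, [0, 0, 0], 0],
  ],
)

```text
t: 12.88
tool_pos: [0.6567, 0.0443, 0.0716]
tool_rot: [1.843, 2.542, -0.001]
contact_force: [-0.3, -0.2, 0.1]
opening: -0.0003
grip_force: 0.1
```

```bash
python3 -c "
from h import *
st()"
```

```text
t 12.88 skid mm x -20.9 y -85.2 z 71.6 | yaw x_t 108.1 tilt -1.00| F skid -0.1 0.4 0.1 | open -0.3 grip 0.1 world [0.6567 0.0443 0.0716]
```

send_rows(
  rows=[
    [0, [-0.6, -0.7, 0], 0],
    [0, [-0.4, -0.5, 0], 0],
    [0, [0, -0.3, 0], 0],
    [0, [0, -0.2, 0], 0],
    [0, [0, 0, 0], 0],
  ],
)

```text
t: 13.5
tool_pos: [0.645, 0.0304, 0.0715]
tool_rot: [1.841, 2.541, 0.003]
contact_force: [7.2, -0.3, -3.1]
opening: 0.0004
grip_force: 3.2
```

```bash
python3 -c "
from h import *
st()"
```

```text
t 13.50 skid mm x -30.4 y -69.7 z 71.5 | yaw x_t 108.2 tilt -1.00| F skid -2.5 -6.8 -3.1 | open 0.4 grip 3.2 world [0.645  0.0304 0.0715]
```

send_rows(
  rows=[
    [0, [0, -0.2, 0], 0],
    [0, [0, -0.2, 0], 0],
    [0, [0, 0, 0], 0],
  ],
)

```text
t: 13.88
tool_pos: [0.6446, 0.0302, 0.072]
tool_rot: [1.837, 2.535, 0.014]
contact_force: [18.6, 3.6, -10.3]
opening: 0.0
grip_force: 9.2
```

```bash
python3 -c "
from h import *
st()"
```

```text
t 13.88 skid mm x -30.5 y -69.3 z 72.0 | yaw x_t 108.1 tilt -1.00| F skid -2.4 -18.8 -10.3 | open 0.0 grip 9.2 world [0.6446 0.0302 0.072 ]
```

Both arms are at their stops. Contact puts the coupling's axis at y ≈ -3.4 mm in my camera-based frame. Lifting away and going to the fit block.

send_rows(
  rows=[
    [0, [0, 1.5, 0], 0],
    [0, [0, 1.7, 0], 0],
    [0, [0, 0, -4.5], 0],
    [0, [0, 0, -5], 0],
    [0, [0, 0, -3], 0],
    [0, [-2.8, -3.7, 0], 0],
    [0, [-2.8, -3.7, 0], 0],
    [0, [-2.8, -3.7, 0], 0],
    [0, [-2.8, -3.7, 0], 0],
    [0, [-2.8, -3.7, 0], 0],
  ],
)

```text
t: 15.12
tool_pos: [0.5365, -0.1521, 0.196]
tool_rot: [-1.842, -2.543, 0.002]
contact_force: [0.2, -0.9, -0.8]
opening: 0.0
grip_force: 0.0
```

send_rows(
  rows=[
    [6.5, [-2.8, -3.7, 0], 0],
    [6.5, [-2.8, -3.7, 0], 0],
    [6.5, [-2.8, -3.7, 0], 0],
    [6.5, [-2.8, -3.7, 0], 0],
    [6.5, [0, 0, 0], 10.4],
    [6.5, [0, 0, 0], 10.5],
    [6.5, [0, 0, 0], 0],
    [6.5, [0, 0, 0], 0],
  ],
)

```text
t: 16.12
tool_pos: [0.4322, -0.3034, 0.1961]
tool_rot: [-2.27, -2.17, 0.0]
contact_force: [-0.5, -0.8, -0.2]
opening: 0.0651
grip_force: 0.0
```

```bash
python3 -c "
from h import *
st()
im=grab('top','3');a=cv2.resize(im['frame'][140:270,235:435,::-1],(600,390),interpolation=cv2.INTER_CUBIC)
im=grab('side','3');b=cv2.resize(im['frame'][170:330,240:440,::-1],(200,160));
b2=im['frame'][300:450,200:400,::-1]
c=np.zeros((600,800,3),np.uint8);c[:390,:600]=a;c[:160,600:]=b;c[390:540,:200]=b2;cv2.imwrite('pics/c6.png',c)"
```

```text
t 16.12 skid mm x -281.0 y 236.7 z 196.1 | yaw x_t 87.4 tilt -1.00| F skid -0.6 0.7 -0.2 | open 65.1 grip 0.0 world [ 0.4322 -0.3034  0.1961]
```

View pics/c6.png

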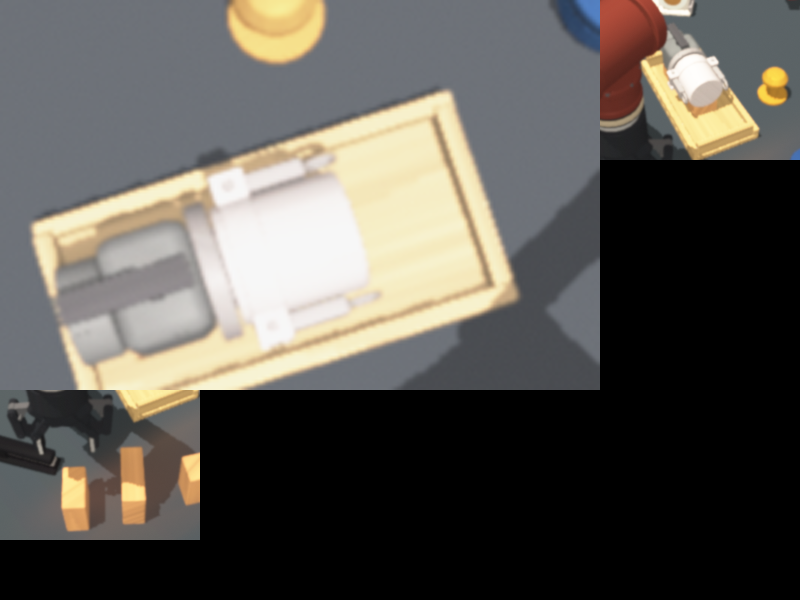

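Both cams lie flat along the cup (rings at (320,160) and (368,297) in the crop) and the gap is clear. Descending on the fit block and gripping.

send_rows(
  rows=[
    [6.5, [-0.3, 0.1, 4], 0],
    [6.5, [0, 0, 4], 0],
    [6.5, [0, 0, 4], 0],
    [6.5, [0, 0, 3.3], 0],
    [6.5, [0, 0, 0], 0],
    [3, [0, 0, 0], 0],
    [3, [0, 0, 0], 0],
    [3, [0, 0, 0], 0],
    [3, [0, 0, 0], 0],
  ],
  newtons=40,
)

```text
t: 17.35
tool_pos: [0.4343, -0.3078, 0.0452]
tool_rot: [2.271, 2.165, 0.0]
contact_force: [0.3, -0.8, 6.1]
opening: 0.0376
grip_force: 46.0
```

```bash
python3 -c "
from h import *
st()"
```

```text
t 17.35 skid mm x -285.8 y 236.1 z 45.2 | yaw x_t 87.3 tilt -1.00| F skid -0.8 -0.1 6.1 | open 37.6 grip 46.0 world [ 0.4343 -0.3078  0.0452]
```

send_rows(
  rows=[
    [3, [0, 0, -2], 0],
    [3, [0, 0, -4], 0],
    [3, [0, 0, -4], 0],
    [3, [0, 0, -4.5], 0],
    [3, [0, 0, 0], -10.4],
    [3, [0, 0, 0], -10.5],
    [3, [2.2, 3, 0], 0],
    [3, [2.3, 3, 0], 0],
    [3, [2.3, 3, 0], 0],
    [3, [2.3, 3, 0], 0],
  ],
)

```text
t: 18.6
tool_pos: [0.519, -0.1815, 0.1877]
tool_rot: [-1.843, -2.543, 0.0]
contact_force: [0.1, -0.8, -0.6]
opening: 0.038
grip_force: 45.2
```

send_rows(
  rows=[
    [3, [2.3, 3, 0], 0],
    [3, [2.3, 3, 0], 0],
    [3, [2.3, 3, 0], 0],
    [3, [2, 3, 0], 0],
    [3, [0, 0, 0], 0],
    [3, [0, 0, 0], 0],
  ],
)

```text
t: 19.35
tool_pos: [0.6045, -0.061, 0.1877]
tool_rot: [-1.842, -2.543, 0.001]
contact_force: [-0.4, 0.3, -0.9]
opening: 0.0375
grip_force: 45.1
```

```bash
python3 -c "
from h import *
st()"
```

```text
t 19.35 skid mm x -104.6 y -2.7 z 187.7 | yaw x_t 108.2 tilt -1.00| F skid 0.4 0.3 -0.9 | open 37.5 grip 45.1 world [ 0.6045 -0.061   0.1877]
```

send_rows(
  rows=[
    [3, [0, 0.1, 3], 0],
    [3, [0, 0, 3], 0],
    [3, [0, 0, 2.5], 0],
    [3, [0.4, 0, 0], 0],
    [3, [0.4, 0, 0], 0],
    [3, [0.2, 0, 0], 0],
    [3, [0, 0, 0], 0],
  ],
)

```text
t: 20.23
tool_pos: [0.6037, -0.051, 0.1047]
tool_rot: [1.842, 2.543, 0.001]
contact_force: [-0.1, -0.2, -1.7]
opening: 0.0369
grip_force: 45.1
```

```bash
python3 -c "
from h import *
st()"
```

```text
t 20.23 skid mm x -94.8 y -5.0 z 104.7 | yaw x_t 108.2 tilt -1.00| F skid -0.2 0.1 -1.7 | open 36.9 grip 45.1 world [ 0.6037 -0.051   0.1047]
```

send_rows(
  rows=[
    [3, [0.2, 0, 0], 0],
    [3, [0.1, 0, 0], 0],
    [3, [0, 0, 0], 0],
  ],
)

```text
t: 20.6
tool_pos: [0.6022, -0.0483, 0.1035]
tool_rot: [1.843, 2.544, -0.0]
contact_force: [0.8, -1.0, -0.5]
opening: 0.0375
grip_force: 45.2
```

```bash
python3 -c "
from h import *
st()"
```

```text
t 20.60 skid mm x -91.8 y -4.5 z 103.5 | yaw x_t 108.2 tilt -1.00| F skid -1.2 -0.5 -0.5 | open 37.5 grip 45.2 world [ 0.6022 -0.0483  0.1035]
```

send_rows(
  rows=[
    [3, [0.1, 0, 0], 0],
    [3, [0.1, 0, 0], 0],
    [3, [0, 0, 0], 0],
  ],
)

```text
t: 20.98
tool_pos: [0.6022, -0.0482, 0.1038]
tool_rot: [1.841, 2.541, -0.003]
contact_force: [2.1, -6.5, -0.8]
opening: 0.0375
grip_force: 45.1
```

```bash
python3 -c "
from h import *
st()"
```

```text
t 20.98 skid mm x -91.7 y -4.5 z 103.8 | yaw x_t 108.2 tilt -1.00| F skid -6.8 0.1 -0.8 | open 37.5 grip 45.1 world [ 0.6022 -0.0482  0.1038]
```

Contact with the coupling's back at x = -91.7. Backing off 4 mm and lowering.

send_rows(
  rows=[
    [3, [-0.6, -0.1, 0], 0],
    [3, [0, 0, 0], 0],
    [3, [0, 0, 0], 0],
  ],
)

```text
t: 21.35
tool_pos: [0.6021, -0.052, 0.103]
tool_rot: [-1.843, -2.543, -0.0]
contact_force: [-0.9, 0.6, -0.9]
opening: 0.0379
grip_force: 45.1
```

```bash
python3 -c "
from h import *
st()"
```

```text
t 21.35 skid mm x -95.2 y -3.2 z 103.0 | yaw x_t 108.2 tilt -1.00| F skid 0.9 0.7 -0.9 | open 37.9 grip 45.1 world [ 0.6021 -0.052   0.103 ]
```

send_rows(
  rows=[
    [3, [0, 0, 1], 0],
    [3, [0, 0, 1], 0],
    [3, [0, 0, 1], 0],
    [3, [0, 0, 1], 0],
    [3, [0, 0, 0.3], 0],
    [3, [0, 0, 0], 0],
  ],
)

```text
t: 22.1
tool_pos: [0.6022, -0.0523, 0.06]
tool_rot: [-1.843, -2.544, 0.0]
contact_force: [0.3, -0.2, -1.4]
opening: 0.0377
grip_force: 45.1
```

```bash
python3 -c "
from h import *
st()"
```

```text
t 22.10 skid mm x -95.6 y -3.2 z 60.0 | yaw x_t 108.2 tilt -1.00| F skid -0.3 -0.2 -1.4 | open 37.7 grip 45.1 world [ 0.6022 -0.0523  0.06  ]
```

send_rows(
  rows=[
    [3, [0, 0, 0.15], 0],
    [3, [0, 0, 0.15], 0],
    [3, [0, 0, 0], 0],
  ],
)

```text
t: 22.48
tool_pos: [0.6023, -0.0523, 0.0574]
tool_rot: [1.843, 2.544, 0.0]
contact_force: [-0.2, 0.3, -1.1]
opening: 0.0375
grip_force: 45.1
```

```bash
python3 -c "
from h import *
st()"
```

```text
t 22.48 skid mm x -95.6 y -3.4 z 57.4 | yaw x_t 108.2 tilt -1.00| F skid 0.4 0.1 -1.1 | open 37.5 grip 45.1 world [ 0.6023 -0.0523  0.0574]
```

send_rows(
  rows=[
    [3, [0, 0, 0.1], 0],
    [3, [0, 0, 0.1], 0],
    [3, [0, 0, 0], 0],
  ],
)

```text
t: 22.85
tool_pos: [0.6026, -0.0524, 0.0572]
tool_rot: [-1.843, -2.544, 0.0]
contact_force: [-4.3, 0.7, 7.4]
opening: 0.0378
grip_force: 46.3
```

```bash
python3 -c "
from h import *
st()"
```

```text
t 22.85 skid mm x -95.8 y -3.5 z 57.2 | yaw x_t 108.2 tilt -1.00| F skid 2.0 3.8 7.4 | open 37.8 grip 46.3 world [ 0.6026 -0.0524  0.0572]
```

On the floor (7 N). Releasing and lifting.

send_rows(
  rows=[
    [5.6, [0, 0, 0], 0],
    [5.6, [0, 0, 0], 0],
    [5.6, [0, 0, 0], 0],
    [5.6, [0, 0, -1.5], 0],
    [5.6, [0, 0, -3], 0],
    [5.6, [0, 0, -4], 0],
    [5.6, [0, 0, -4], 0],
    [5.6, [-5, 0, -2], 0],
    [5.6, [-5, -3, 0], 0],
    [5.6, [-5, -3, 0], 0],
  ],
)

```text
t: 24.1
tool_pos: [0.5923, -0.2151, 0.2023]
tool_rot: [1.84, 2.543, 0.001]
contact_force: [-0.5, -0.4, -0.3]
opening: 0.0562
grip_force: 0.0
```

send_rows(
  rows=[
    [5.6, [-4, -3, 0], 0],
    [5.6, [-4, -3, 0], 0],
    [5.6, [0, 0, 0], 0],
    [5.6, [0, 0, 0], 0],
  ],
)

```text
t: 24.6
tool_pos: [0.5602, -0.308, 0.201]
tool_rot: [1.843, 2.543, 0.001]
contact_force: [0.2, 0.1, 0.3]
opening: 0.0563
grip_force: 0.0
```

```bash
python3 -c "
from h import *
st()
im=grab('top','4');a=cv2.resize(im['frame'][140:270,235:435,::-1],(520,338),interpolation=cv2.INTER_CUBIC)
im=grab('side','4');b=cv2.resize(im['frame'][180:340,260:420,::-1],(280,280));
c=np.zeros((600,800,3),np.uint8);c[:338,:520]=a;c[:280,520:]=b;c[340:,:346]=cv2.resize(im['frame'][:,:,::-1],(346,260));cv2.imwrite('pics/c7.png',c)"
```

```text
t 24.60 skid mm x -325.4 y 116.6 z 201.0 | yaw x_t 108.1 tilt -1.00| F skid 0.1 -0.2 0.3 | open 56.3 grip 0.0 world [ 0.5602 -0.308   0.201 ]
```

View pics/c7.png

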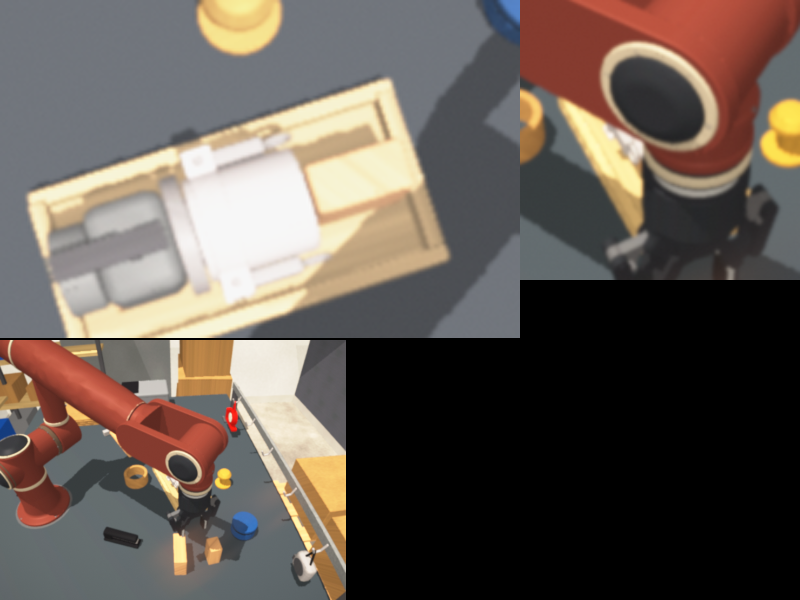

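The block stands square in the gap, with its top face around (305–420, 140–215) in the top crop. The coupling and both cams are unmoved. Checking its centring numerically.

```bash
python3 - <<'E'
from h import *
t=load('top','4');q=[]
for v in range(180,240):
  for u in range(340,412):
    p=P(t,u,v)
    if abs(p[2]-.102)<.004:
        d=p[:2]-C; x,y=d@EX,d@EY
        if -.16<x<-.06: q.append((x*1e3,y*1e3,p[2]*1e3))
q=np.array(q,np.float32);print(len(q),q.mean(0),np.percentile(q,[1,99],axis=0));print(cv2.minAreaRect(q[:,:2]))
c1=lambda u,v:(235+u/2.6,140+v/2.6)
for n,u,v,z in[('rearR in',376,98,.045),('rearL in',424,246,.045),('rearR out',388,78,.045),('rearL out',448,258,.045)]:
    p=P(t,*c1(u,v),z=z)[:2]-C;print(n,(p@EX*1e3).round(1),(p@EY*1e3).round(1))
for u,v in((306,163),(402,138),(318,216),(414,190)):
    p=P(t,*c1(u,v),z=.102)[:2]-C;print((p@EX*1e3).round(1),(p@EY*1e3).round(1))
E
```

```text
730 [-95.015335   -3.7817025 101.84981  ] [[-129.70400101  -22.77376619   98.67435066]
 [ -60.9525935    14.54365076  103.80411224]]Traceback (most recent call last):
  File "<stdin>", line 9, in <module>
cv2.error: OpenCV(4.12.0) /io/opencv/modules/imgproc/src/convhull.cpp:143: error: (-215:Assertion failed) total >= 0 && (depth == CV_32F || depth == CV_32S) in function 'convexHull'
```

```bash
python3 - <<'E'
from h import *
t=load('top','4');k=load('top','3');s=load('side','2')
c1=lambda u,v:(235+u/2.6,140+v/2.6)
def sk(p): d=p[:2]-C; return (d@EX*1e3).round(1),(d@EY*1e3).round(1),(p[2]*1e3).round(1)
for n,u,v,z in[('rearR in',376,98,.045),('rearL in',424,246,.045),('rearR out',388,78,.045),('rearL out',448,258,.045)]: print(n,sk(P(t,*c1(u,v),z=z)))
# depth profiles across skid y at fixed skid x, before block (image 3)
def grid(im,z0,z1,x0,x1):
    q=[]
    for v in range(150,300):
      for u in range(235,435):
        p=sk(P(im,u,v))
        if z0<p[2]<z1 and x0<p[0]<x1 and abs(p[1])<90:q.append(p)
    return np.array(q)
r=grid(k,26,36,-120,-60);print('rims: +y',np.percentile(r[r[:,1]>0][:,1],[2,50,98]),'-y',np.percentile(r[r[:,1]<0][:,1],[2,50,98]))
e=grid(k,40,50,-160,-120);print('end board x',np.percentile(e[:,0],[2,50,98]),'y',np.percentile(e[:,1],[1,50,99]))
c=grid(k,108,125,-60,-10);print('cup y',np.percentile(c[:,1],[2,50,98]),'xmin',c[:,0].min())
b=grid(t,98,107,-150,-58);print('block',b.mean(0)); m=b[:,:2]-b[:,:2].mean(0);w=np.linalg.svd(m,full_matrices=False)[2][0];print('block yaw',np.degrees(np.arctan(w[1]/w[0])))
g=grid(t,-20,112,-75,-20);
E
```

```text
rearR in (np.float64(-133.0), np.float64(-63.2), np.float64(45.0))
rearL in (np.float64(-132.4), np.float64(57.8), np.float64(45.0))
rearR out (np.float64(-146.8), np.float64(-75.5), np.float64(45.0))
rearL out (np.float64(-147.1), np.float64(72.1), np.float64(45.0))
rims: +y [58.956 65.    70.844] -y [-79.258 -73.    -67.3  ]
end board x [-146.726 -140.    -134.4  ] y [-65.9    -3.1    56.578]
cup y [-27.24  -2.1   21.1 ] xmin -52.2
block [-93.86710875  -3.78607427 101.83965517]
block yaw -0.16376769900692387
```

The rims' centreline is at y = -4 mm, and the block is at y = -3.8 mm with 0.2° of yaw. It is centred in x, upright, and its top is at the expected 102 mm. Handing in.

```bash
python3 -c "
from station import ctrl
print(ctrl.finish_job())"
```

```text
the job is handed in; nothing more can be done
None
```

I pushed the coupling home to its hard stop, folded the left and then the right cam arm in to their stops, stood the 74 mm block upright, square and centred in the gap, and handed the job in at about 25 s of the 72 s; no verdict came back.

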